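Page room four from the desk paging console

TASK

Call room four on the desk paging console: by fingertip, click the zone selector round, either way, until its lever points at the fourth mark, counting clockwise with the double mark at the rear as the first; then press the talk key all the way down and keep it pressed, finishing while you still hold it down. Only push, lightly: pinch and lift nothing, do not press the talk key while the selector stands anywhere but on the fourth mark, and leave the other things on the desk where they are.

Things in the scene. Friction and masses are not known exactly. Their poses are not given: they have to be found in the camera images.
- console: Grey wedge-shaped paging console fixed to the desk, 165 deep (x) x 225 wide (y), top 36 mm high in front, 56 mm at the rear (slopes 7 degrees). Origin on the desk under its middle; x to its rear, y to its left, z up (seen by the operator at its front). Selector on the right, talk key front left; gooseneck microphone in the rear left corner, 165 mm high, bent backwards.
- selector_axis (a point): On the selector's axis (square to the sloped top), at the top of its hub. Black knob: hub 23 mm across with one lever, 10 mm wide, reaching 44 mm from the axis, 7.5 to 26 mm above the console's top. Below it a 36 mm skirt (5 mm high at its edge, 7.5 mm at the hub) on a flat 115 mm plate with eight dark marks 45 degrees apart; the first, at the rear, is double.
- lever_end (a point): Outer end of the selector's lever, half-way up its height (17 mm above the console's top): 44 mm out from the axis and 9 mm below the level of selector_axis, along the axis.
- selector (a joint): Selector angle (rad): 0 = lever at the double (first) mark, grows clockwise from above, pi/4 a click; the fourth mark is 3*pi/4 (plus or minus whole turns: no end stops). A spring ball seats it at each mark: about 2.5 N sideways, 36 mm out on the lever, turns it; a little past half-way (22.5 degrees) it snaps on to the next mark. Starts one to seven clicks from the fourth mark.
- mark4 (a point): Where lever_end stands when the lever points at the fourth mark (on the front right diagonal of the console).
- talk_key_top (a point): Middle of the upper face of the talk key: a black, ribbed bar 29 mm (x of the console) x 65 mm (y), 10 mm proud of the top, at the console's front left.
- talk_key (a joint): Travel of the talk key (m): 0 up, 0.005 fully down. It moves square to the sloped top; its spring takes 2 N to start and 4 N at the stop, and it springs back when let go.
- card_terminal: Bystander: black card payment terminal, 169 x 80 x 80 mm, loose, farther left, in front of the tall printer (370 mm high, fixed; it fills the rear left of the desk, its front about 0.5 m ahead of the robot, where the arm starts close to it); origin under its middle.
- stapler: Bystander: blue stapler, 132 x 32 x 51 mm, loose, left of the console's front; origin under its middle.
- pill_carton: Bystander: small white carton, 45 x 70 x 20 mm, loose, behind the console on the right; origin under its middle.
- vial: Bystander: small white vial with a blue cap, 24 mm in diameter, 51 mm high, loose, standing behind the console; origin under its middle.

How it is judged (in metres and radians):
On the way, in this order (a step that is already met when the one before it is completed fails the run):
1. the lever stands on the fourth mark, let go, with the talk key still up (distance between lever_end and mark4 below 0.006 m and contact force between the fingers and selector below 0.3 N and value of joint talk_key below 0.001 m), for 0.3 s.
2. the talk key is pressed down (value of joint talk_key above 0.004 m), for 0.2 s.
At the end, for the whole second after the job is handed in: The lever's end is within 6 mm (8 degrees) of the fourth mark and nothing of the robot touches the selector; the talk key is at least 4 mm down (of 5) and the fingers are still pressing it with more than 1.5 N (distance between lever_end and mark4 below 0.006 m and contact force between each of the arm, the fingers and selector below 0.3 N and value of joint talk_key above 0.004 m and contact force between the fingers and talk_key above 1.5 N); the arm keeps its last pose, push and grip.
It fails at once if the talk key is pressed (2 mm) while the selector is not on the fourth mark (value of joint talk_key above 0.002 m and distance between lever_end and mark4 above 0.01 m).
It fails at once if the selector is pinched or forced (over 25 N between fingers and selector) (contact force between the fingers and selector above 25 N).
It fails at once if the talk key is forced (over 40 N) (contact force between the fingers and talk_key above 40 N).
It fails at once if a bystander is moved more than 2 cm (distance of any of card_terminal, stapler, pill_carton, vial from where it was at the start of the episode above 0.02 m).
It also fails if it takes over 67 s, if anything falls off the work surface, if the arm or the gripper's body presses on something with over 40 N, if the wrist force passes 120 N, or if a joint passes its speed limit or range.

ROBOT

A 7-joint arm with a two-finger parallel gripper is mounted at the origin on the work surface; the furniture and walls round the work are solid. World frame = base frame: x ahead of the robot, y to its left, z up, the work surface at z = 0. Lengths are in m, angles in degrees, forces in N, time in s.
With the tool pointing down it reaches from about 0.425 to 0.975 m from the base axis. Payload 16.7 kg.
Tool frame: the origin (TCP) lies midway between the tips of the shut fingers; the grasp point (between the pads) lies 19 mm behind it; x points along the fingers, z is the direction in which the jaws open and shut, and the axes are right-handed (so a half turn about x gives the same grasp; the last joint's range is limited). The gripper opens to 85 mm and grips with 20 to 120 N. Pads are 22 mm wide; open, the fingers measure 114 mm over their backs; the gripper's body (76 mm by 85 mm) begins 54 mm behind the grasp point. The pads swing forward as they close: fully open they stand 13 mm farther back than shut.
Start: joints at [-85.17, 24.414, 4.234, 92.017, -1.954, 63.644, -3.845], TCP at [0.156, 0.657, 0.231] pointing down, gripper open.
Joint ranges: [-163.25, 163.25], [-28.42, 122.38], [-70.27, 78.77], [12.13, 141.07], [-58.53, 238.53], [9.26, 117.41], [-156.51, 156.51]. Speed limits (degrees/s): [108.29, 108.29, 136.94, 136.94, 172.46, 172.46, 172.46].

INTERFACE

Orientations are given as [roll, pitch, yaw] about the fixed x, y, z axes, in that order (R = Rz(yaw) Ry(pitch) Rx(roll)).
In Python, from bench import arm gives the robot as it stands.
- The arm moves only by the tool servo_tool, never from a script. Its argument "series" is a list of rows, each a list of 2 entries, a list of its own where there are three numbers: the shift along the tool's x, y, z in units of 120 mm (1.0 is 120 mm), then the turn, a rotation vector about the tool's x, y, z in units of 60 degrees (1.0 is 60 degrees). A call has exactly 5 rows; each row is the pose to reach, as a shift and turn from the pose commanded when the call began, along the tool's axes at that moment; what a row does not reach only later rows make up. A row lasts 1/8 s, in which the tool goes at most 62.5 mm and 10.7 degrees, less where a joint would pass 70% of its speed; a pose out of reach is approached as far as the arm can. A call with a number of a shift or a turn outside -1 to 1 is refused whole. A call with a gripper value outside its range is refused whole. "grip" is the closure, from 0 (fully open) to 1 (shut), set as the call begins (left out, the last holds). The fingers move at their own pace and stop on an object; "force" is the grip in N (left out, the last holds). Time passes only in rows, so rows that repeat a pose let the fingers close, or fill a call up. It gives the time, the measured TCP pose, the force and the opening at its end, in the units of the state.
- arm.get_state(): the state, without advancing time (a new reading comes with each control period).
- arm.get_image(name): name is "side" or "top"; returns a dict with "frame" (480x640x3 uint8, red, green, blue), "intrinsics" (3x3 intrinsics, pixels), "pose" (4x4, takes a point from camera to world coordinates). Camera axes: x right, y down, z forward; pixel columns grow to the right and rows downward; lengths in m; the calibration is good to about 2 mm. A picture is of the moment at which its call begins. There is no depth.
- arm.hand_in(): hands the job in, once; it reports no verdict.
Trained networks look in a picture, given as the dict that the camera call returned (one of the last four; its "shot" number tells which), for a name from the list of things; names that differ only in an ending like _2 or _b are one class to them, and where a whole thing is asked for, a point or a joint stands for the part that bears it (a point fixed in the world has none). Each returns a list of dicts, best first, with "score" (0 to 1); they miss things now and then, are a little off and sometimes report something else, mostly with a low value. They report only what shows in the picture. A call takes as long as a camera call.
- arm.spot_in(thing, picture): "extent" ([centre column, centre row, width, height] in pixels, round what is visible of it).
- arm.pinpoint(thing, picture): "point" ([column, row] in pixels: a listed point, or the origin of a listed thing).
The state is a dict: "time_s": time; "joint_positions": joint angles; "qd": joint speeds; "effort": joint torques, N m; "ee_pos": TCP position; "ee_rot": TCP orientation; "wrist_force": force on the tool from outside, world axes, zero at the start; "moment": the same for the moment, N m; "opening": finger opening in m.
Only numpy, scipy, OpenCV 4.12 (cv2) and the standard library are available. Lean on these libraries where they do the work, as an engineer would, in place of code of your own. Each camera call takes 0.05 s, during which the arm holds its last target. There are 200 camera calls.

## Working session

There is one attempt and no reset: what is moved stays moved. The work goes in short steps, Python scripts to look and compute and a tool call to move; the robot and the scene stay as the last step left them, time stands still between calls to the robot, and variables do not carry over. Pictures are saved under pics/ and viewed, about 8 in all and at most 12, crops included, and the job is handed in when it is done.

Besides the shell and the picture viewer there is one more tool, called after ">>>" as name(argument=value, ...) on one line, values as JSON. servo_tool: Moves the arm, as the interface text tells. Shifts and turns lie within -1 to 1; 1 stands for 120 mm of shift or 60 degrees of turn. Its arguments: {"type":"object","properties":{"series":{"type":"array","items":{"type":"array"}},"grip":{"type":"number"},"force":{"type":"number"}},"required":["series"]}

```bash
ls; mkdir -p pics; cat > look.py <<'E'
import cv2, numpy as np
from bench import arm
def shot(name,save=None):
    p=arm.get_image(name)
    if save: cv2.imwrite(f'pics/{save}.png',cv2.cvtColor(p['frame'],cv2.COLOR_RGB2BGR))
    return p
def ray(p,uv):
    T=np.array(p['pose']);d=np.linalg.inv(np.array(p['intrinsics']))@[uv[0],uv[1],1]
    return T[:3,3],T[:3,:3]@d
def atz(p,uv,z):
    o,d=ray(p,uv);return o+d*(z-o[2])/d[2]
def tri(ps,uvs):
    A=np.zeros((3,3));b=np.zeros(3);rs=[]
    for p,uv in zip(ps,uvs):
        o,d=ray(p,uv);d=d/np.linalg.norm(d);P=np.eye(3)-np.outer(d,d);A+=P;b+=P@o;rs.append((o,P))
    x=np.linalg.solve(A,b);return x,[round(float(np.linalg.norm(P@(x-o))),4) for o,P in rs]
def proj(p,X):
    T=np.array(p['pose']);c=T[:3,:3].T@(np.array(X)-T[:3,3]);q=np.array(p['intrinsics'])@c;return q[:2]/q[2]
E
python3 - <<'E'
from look import *
np.set_printoptions(precision=4,suppress=True)
s=shot('side','s0');t=shot('top','t0')
for p in(s,t):print(np.array(p['pose'])[:3])
for n in ['console','selector_axis','lever_end','mark4','talk_key_top','card_terminal','stapler','pill_carton','vial']:
    r=[(arm.pinpoint(n,p) or [None])[0] for p in(s,t)]
    print(n,[(np.round(a['point'],1),round(a['score'],2)) if a else None for a in r], end=' ')
    if all(r): print(*tri((s,t),[a['point'] for a in r]))
    else: print()
st=arm.get_state();print(st)
E
```

```text
pics
[[ 0.9853 -0.0803  0.1509  0.4561]
 [-0.1708 -0.4935  0.8528 -0.7074]
 [ 0.006  -0.866  -0.5     0.5112]]
[[ 0.0066 -0.9931  0.1168  0.4505]
 [-0.9999 -0.0047  0.0166  0.0323]
 [-0.016  -0.1169 -0.993   1.1392]]
console [(array([293.8, 305.1]), 0.91), (array([378.8, 274.2]), 0.95)] [ 0.5157 -0.0858  0.0048] [0.0004, 0.0004]
selector_axis [(array([301.4, 285.4]), 0.69), (array([405. , 266.9]), 0.67)] [ 0.5258 -0.1315  0.0815] [0.0012, 0.0012]
lever_end [(array([322.4, 302.4]), 0.75), (array([420.9, 256.8]), 0.8)] [ 0.5513 -0.1669  0.0701] [0.0023, 0.0023]
mark4 [(array([388.2, 272.4]), 0.72), (array([417.6, 285.1]), 0.73)] [ 0.5678 -0.1736  0.132 ] [0.0835, 0.0835]
talk_key_top [(array([259.5, 269.6]), 0.92), (array([350.8, 296.3]), 0.91)] [ 0.4629 -0.0222  0.0462] [0.0039, 0.0039]
card_terminal [(array([235.5, 229.2]), 0.76), (array([227.1, 321.3]), 0.85)] [ 0.4102  0.2492 -0.0122] [0.0005, 0.0005]
stapler [(array([248.7, 256.8]), 0.9), (array([289.4, 313. ]), 0.67)] [ 0.4342  0.1108 -0.0078] [0.0042, 0.0042]
pill_carton [(array([416.8, 319. ]), 0.71), (array([410.1, 184.1]), 0.84)] [ 0.7211 -0.1581  0.004 ] [0.0023, 0.0023]
vial [(array([386.6, 269.1]), 0.5), (array([339.4, 185.3]), 0.54)] [0.7169 0.0009 0.0028] [0.0009, 0.0009]
{'time_s': 1.0, 'joint_positions': array([-85.1721,  24.415 ,   4.2348,  92.0163,  -1.9539,  63.6442,
        -3.8445]), 'qd': array([-0.0735, -0.0578,  0.0866,  0.0198,  0.0453,  0.0865,  0.0456]), 'effort': array([  0.0017, -94.9528,   3.7575, -46.3907,   0.0189,   0.0021,
        -0.    ]), 'ee_pos': array([0.1564, 0.6566, 0.2313]), 'ee_rot': array([ 159.5456,   89.9962, -123.8518]), 'wrist_force': array([0.725 , 0.0236, 0.0359]), 'moment': array([ 0.0205,  0.0351, -0.0194]), 'opening': 0.08553700605773672}
```

```bash
python3 - <<'E'
import cv2,numpy as np
t=cv2.imread('pics/t0.png');s=cv2.imread('pics/s0.png')
a=cv2.resize(t[220:330,320:470],None,fx=2.667,fy=2.667,interpolation=cv2.INTER_CUBIC)
b=cv2.resize(s[220:350,220:370],None,fx=2.667,fy=2.667,interpolation=cv2.INTER_CUBIC)
h=np.zeros((600,800,3),np.uint8)
h[:a.shape[0],:400]=a;h[:min(300,b.shape[0]),400:800]=b[:300][:, :400]
h[300:,:400]=cv2.resize(t,(400,300));h[300:,400:]=cv2.resize(s,(400,300))
cv2.imwrite('pics/c0.png',h)
E
```

```text
(no output)
```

View pics/c0.png

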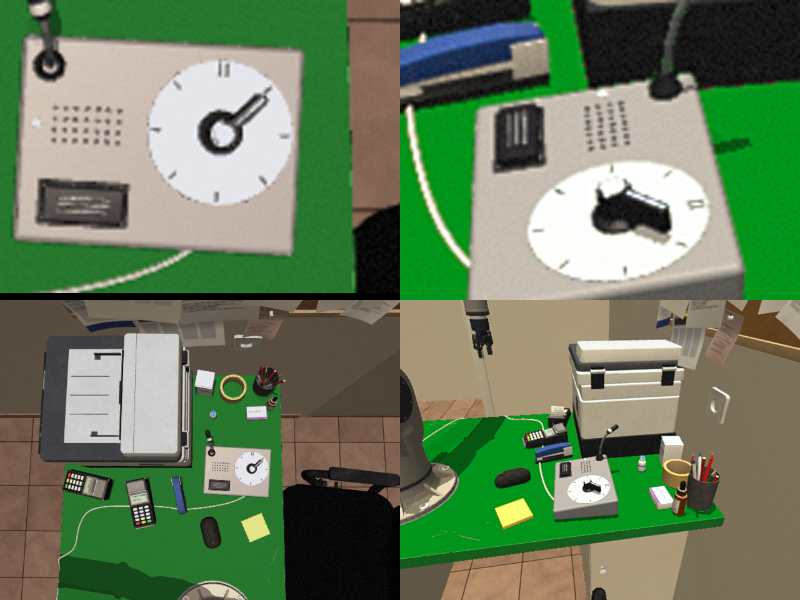

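The lever points at the second mark, rear right (top image about 420,257). The fourth mark is therefore two clicks clockwise. The printer corner ends close to the console's rear left. Next I fit the console pose from its corners.

```bash
python3 - <<'E'
from look import *
from scipy.spatial.transform import Rotation as Ro
np.set_printoptions(precision=4,suppress=True)
t=shot('top');s=shot('side')
f=lambda u,v:(320+u/2.667,220+v/2.667)
g=lambda u,v:(220+u/2.667,220+v/2.667)
c={k:atz(t,f(*uv),z) for k,uv,z in[('RL',(22,38),.056),('RR',(303,52),.056),('FR',(292,254),.036),('FL',(15,238),.036)]}
for k in c:print(k,c[k])
print('mid',sum(c.values())/4)
y=c['RL']+c['FL']-c['RR']-c['FR'];x=c['RL']+c['RR']-c['FL']-c['FR']
print('yaw from y',np.degrees(np.arctan2(-y[0],y[1])),'x',np.degrees(np.arctan2(x[1],x[0])),np.linalg.norm(y)/2,np.linalg.norm(x)/2)
print('plate centre top',atz(t,f(222,132),.047))
print('plate ends',atz(t,f(148,132),.047),atz(t,f(297,134),.047),atz(t,f(224,58),.054),atz(t,f(221,207),.04))
print('key top',atz(t,f(82,202),.051), 'key ends',atz(t,f(38,203),.05),atz(t,f(128,204),.05))
print('plate centre side',atz(s,g(617-400,222),.047))
print('printer top front right corner (z .37 / .1)',atz(t,(304,262),.37),atz(t,(308,264),.1))
R=Ro.from_euler('xyz',arm.get_state()['ee_rot'],degrees=True).as_matrix();print(R)
print(arm.get_state()['time_s'])
E
```

```text
RL [0.5974 0.026  0.056 ]
RR [ 0.5872 -0.1966  0.056 ]
FR [ 0.4281 -0.189   0.036 ]
FL [0.4392 0.0308 0.036 ]
mid [ 0.513  -0.0822  0.046 ]
yaw from y -2.755998360730956 x -2.255123415414733 0.22148354329041342 0.15997991259155597
plate centre top [ 0.524  -0.1332  0.047 ]
plate ends [ 0.5237 -0.0745  0.047 ] [ 0.5227 -0.1925  0.047 ] [ 0.5824 -0.1345  0.054 ] [ 0.4648 -0.1327  0.04  ]
key top [ 0.4679 -0.0218  0.051 ] key ends [0.4669 0.0128 0.05  ] [ 0.4666 -0.0581  0.05  ]
plate centre side [ 0.5235 -0.1348  0.047 ]
printer top front right corner (z .37 / .1) [0.5127 0.064  0.37  ] [0.5305 0.067  0.1   ]
[[-0.     -0.9728  0.2318]
 [-0.      0.2318  0.9728]
 [-1.      0.     -0.0001]]
1.1
```

```bash
cat > plan.py <<'E'
from look import *
from scipy.spatial.transform import Rotation as Ro
np.set_printoptions(precision=3,suppress=True)
R0=np.array([[0,-.9728,.2318],[0,.2318,.9728],[-1,0,0]])
AX=np.array([.524,-.134]);psi=-2.6
def block(th,r=.034,gap=0,h=.013):
    a=np.radians(psi-th);u=np.array([np.cos(a),np.sin(a)]);n=np.array([np.sin(a),-np.cos(a)])
    sup=.011*abs(n@R0[:2,1])+.0145*abs(n@R0[:2,2])
    c=AX+r*u-(.005+sup+gap)*n
    return np.array([*c,.046+(c[0]-.515)*.123+h])
def steps(P):
    for a,b in zip(P,P[1:]): print(np.round(b,4),'units',R0.T@(b-a)/.12)
E
python3 - <<'E'
from plan import *
E=block(45,gap=.02)
steps([np.array(x) for x in [(.1564,.6566,.2313),(.25,.45,.25),(.36,.26,.25),(.42,.10,.25),(.43,-.05,.22),(E[0],E[1],.18),E]])
steps([E]+[block(t) for t in (45,55,65,75,85,95,105,115,122)])
E
```

```text
[0.25 0.45 0.25] units [-0.156 -1.158 -1.494]
[0.36 0.26 0.25] units [ 0.    -1.259 -1.328]
[0.42 0.1  0.25] units [ 0.    -0.795 -1.181]
[ 0.43 -0.05  0.22] units [ 0.25  -0.371 -1.197]
[ 0.579 -0.13   0.18 ] units [ 0.333 -1.361 -0.361]
[ 0.579 -0.13   0.067] units [0.943 0.    0.   ]
[ 0.564 -0.143  0.065] units [ 0.015  0.094 -0.138]
[ 0.562 -0.15   0.065] units [ 0.002  0.006 -0.06 ]
[ 0.558 -0.157  0.064] units [ 0.004  0.02  -0.061]
[ 0.552 -0.163  0.064] units [ 0.006  0.035 -0.058]
[ 0.545 -0.167  0.063] units [ 0.007  0.049 -0.05 ]
[ 0.537 -0.17   0.062] units [ 0.008  0.061 -0.039]
[ 0.53  -0.172  0.061] units [ 0.007  0.052 -0.026]
[ 0.525 -0.173  0.06 ] units [ 0.005  0.035 -0.021]
[ 0.522 -0.174  0.06 ] units [ 0.004  0.029 -0.012]
```

>>> servo_tool(series=[[[-0.02,-0.15,-0.19],[0,0,0]],[[-0.04,-0.3,-0.38],[0,0,0]],[[-0.06,-0.45,-0.57],[0,0,0]],[[-0.08,-0.58,-0.75],[0,0,0]],[[-0.08,-0.58,-0.75],[0,0,0]]], grip=1, force=20)

```text
time_s: 1.72
ee_pos: [0.2044, 0.5517, 0.2415]
ee_rot: [-24.4, 90.0, 52.1]
wrist_force: [-0.4, 0.5, -0.9]
opening: -0.0001
```

>>> servo_tool(series=[[[-0.02,-0.15,-0.19],[0,0,0]],[[-0.04,-0.3,-0.38],[0,0,0]],[[-0.06,-0.45,-0.57],[0,0,0]],[[-0.08,-0.58,-0.75],[0,0,0]],[[-0.08,-0.58,-0.75],[0,0,0]]])

```text
time_s: 2.35
ee_pos: [0.2513, 0.4475, 0.251]
ee_rot: [-17.5, 90.0, 59.0]
wrist_force: [-0.5, -0.3, -0.2]
opening: -0.0001
```

Tracking is good, so I continue.

>>> servo_tool(series=[[[0,-0.16,-0.17],[0,0,0]],[[0,-0.32,-0.34],[0,0,0]],[[0,-0.48,-0.5],[0,0,0]],[[0,-0.63,-0.66],[0,0,0]],[[0,-0.63,-0.66],[0,0,0]]])

```text
time_s: 2.98
ee_pos: [0.3061, 0.3536, 0.2507]
ee_rot: [-11.0, 90.0, 65.4]
wrist_force: [0.2, 0.0, 0.5]
opening: 0.0001
```

>>> servo_tool(series=[[[0,-0.16,-0.17],[0,0,0]],[[0,-0.32,-0.34],[0,0,0]],[[0,-0.48,-0.5],[0,0,0]],[[0,-0.63,-0.66],[0,0,0]],[[0,-0.63,-0.66],[0,0,0]]])

```text
time_s: 3.6
ee_pos: [0.361, 0.2596, 0.2507]
ee_rot: [-29.9, 90.0, 46.6]
wrist_force: [-0.1, 1.0, 0.0]
opening: 0.0003
```

>>> servo_tool(series=[[[0,-0.1,-0.15],[0,0,0]],[[0,-0.2,-0.3],[0,0,0]],[[0,-0.3,-0.45],[0,0,0]],[[0,-0.4,-0.59],[0,0,0]],[[0,-0.4,-0.59],[0,0,0]]])

```text
time_s: 4.22
ee_pos: [0.3909, 0.1803, 0.2506]
ee_rot: [-28.9, 90.0, 47.7]
wrist_force: [0.3, -0.3, 0.0]
opening: 0.0001
```

>>> servo_tool(series=[[[0,-0.1,-0.15],[0,0,0]],[[0,-0.2,-0.3],[0,0,0]],[[0,-0.3,-0.45],[0,0,0]],[[0,-0.4,-0.59],[0,0,0]],[[0,-0.4,-0.59],[0,0,0]]])

```text
time_s: 4.85
ee_pos: [0.4213, 0.1006, 0.2506]
ee_rot: [-85.3, 90.0, -8.8]
wrist_force: [-0.3, 0.6, 0.1]
opening: 0.0001
```

>>> servo_tool(series=[[[0.03,-0.05,-0.15],[0,0,0]],[[0.06,-0.1,-0.3],[0,0,0]],[[0.09,-0.14,-0.45],[0,0,0]],[[0.12,-0.18,-0.6],[0,0,0]],[[0.12,-0.18,-0.6],[0,0,0]]])

```text
time_s: 5.48
ee_pos: [0.4253, 0.0257, 0.236]
ee_rot: [112.4, 90.0, -171.0]
wrist_force: [-0.3, 1.1, 0.7]
opening: -0.0003
```

>>> servo_tool(series=[[[0.03,-0.05,-0.15],[0,0,0]],[[0.06,-0.1,-0.3],[0,0,0]],[[0.09,-0.14,-0.45],[0,0,0]],[[0.12,-0.18,-0.6],[0,0,0]],[[0.12,-0.18,-0.6],[0,0,0]]])

```text
time_s: 6.1
ee_pos: [0.4299, -0.0493, 0.2217]
ee_rot: [157.7, 90.0, -125.7]
wrist_force: [-0.3, 0.1, 0.1]
opening: -0.0002
```

>>> servo_tool(series=[[[0.04,-0.17,-0.05],[0,0,0]],[[0.08,-0.34,-0.1],[0,0,0]],[[0.12,-0.51,-0.14],[0,0,0]],[[0.16,-0.68,-0.18],[0,0,0]],[[0.16,-0.68,-0.18],[0,0,0]]])

```text
time_s: 6.72
ee_pos: [0.5051, -0.0885, 0.202]
ee_rot: [145.8, 89.9, -137.5]
wrist_force: [-1.4, 0.5, -1.3]
opening: 0.0001
```

>>> servo_tool(series=[[[0.04,-0.17,-0.05],[0,0,0]],[[0.08,-0.34,-0.1],[0,0,0]],[[0.12,-0.51,-0.14],[0,0,0]],[[0.16,-0.68,-0.18],[0,0,0]],[[0.16,-0.68,-0.18],[0,0,0]]])

```text
time_s: 7.35
ee_pos: [0.5789, -0.1286, 0.1829]
ee_rot: [105.0, 90.0, -178.3]
wrist_force: [-0.7, -0.5, 0.3]
opening: 0.0001
```

>>> servo_tool(series=[[[0.15,0,0],[0,0,0]],[[0.3,0,0],[0,0,0]],[[0.45,0,0],[0,0,0]],[[0.6,0,0],[0,0,0]],[[0.6,0,0],[0,0,0]]])

```text
time_s: 7.98
ee_pos: [0.5775, -0.1297, 0.1097]
ee_rot: [106.0, 89.9, -177.5]
wrist_force: [-0.4, 0.2, 0.4]
opening: -0.0003
```

```bash
python3 - <<'E'
from plan import *
t=shot('top');s=shot('side')
print(arm.get_state()['ee_pos'],arm.get_state()['time_s'])
h=[]
for p in(t,s):
    im=cv2.cvtColor(p['frame'],cv2.COLOR_RGB2BGR).copy()
    for X,col in[(arm.get_state()['ee_pos'],(0,0,255)),(block(45,gap=.02),(0,255,0)),(np.array([*AX,.07]),(255,0,255)),(block(122),(0,255,255))]:
        cv2.circle(im,tuple(int(round(v)) for v in proj(p,X)),1,col,-1)
    u,v=map(int,proj(p,[*AX,.07])); h.append(cv2.resize(im[v-75:v+75,u-50:u+50],None,fx=4,fy=4,interpolation=cv2.INTER_CUBIC))
cv2.imwrite('pics/c1.png',np.hstack(h))
E
```

```text
[ 0.578 -0.13   0.111] 8.075
```

View pics/c1.png

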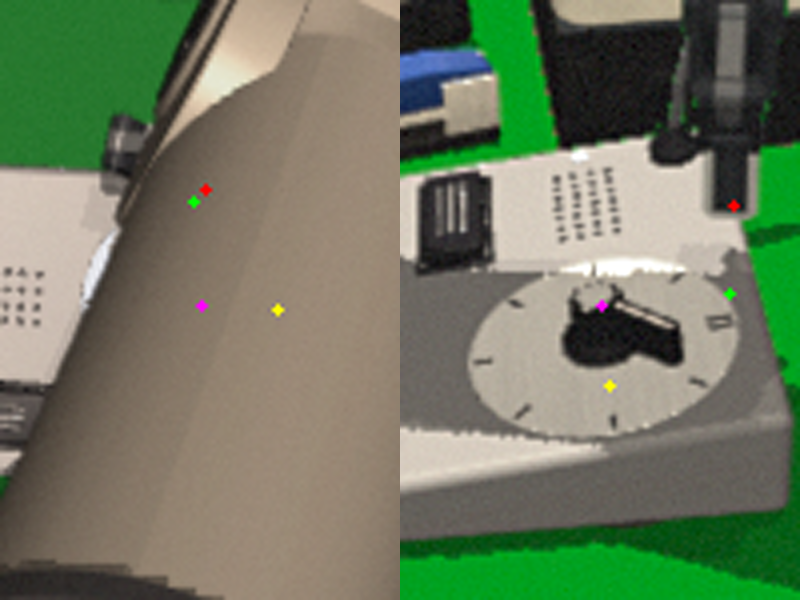

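The side view shows the fingertip (734,206 in the crop) above the rear of the plate, clear of the lever, which is on mark 2. I descend and make contact.

>>> servo_tool(series=[[[0.1,0,0],[0,0,0]],[[0.2,0,0],[0,0,0]],[[0.3,0,0],[0,0,0]],[[0.35,0,0],[0,0,0]],[[0.35,0,0],[0,0,0]]])

```text
time_s: 8.7
ee_pos: [0.5782, -0.1299, 0.0688]
ee_rot: [114.0, 90.0, -169.4]
wrist_force: [0.1, 1.2, 0.1]
opening: 0.0002
```

>>> servo_tool(series=[[[0,0.03,-0.04],[0,0,0]],[[0.01,0.06,-0.09],[0,0,0]],[[0.015,0.09,-0.14],[0,0,0]],[[0.015,0.1,-0.17],[0,0,0]],[[0.017,0.1,-0.2],[0,0,0]]])

```text
time_s: 9.32
ee_pos: [0.5614, -0.1504, 0.0674]
ee_rot: [-51.1, 90.0, 25.5]
wrist_force: [1.8, 2.4, 0.1]
opening: -0.0004
```

```bash
cat > see.py <<'E'
from plan import *
import sys
def see(name):
    s=shot('side');st=arm.get_state()
    print(st['ee_pos'],st['wrist_force'],st['time_s'])
    r=arm.pinpoint('lever_end',s)
    if r: 
        # lever_end lies on plane 17 mm above the top
        o,d=ray(s,r[0]['point']);n=np.array([-.122,0.005,.9925]);p0=np.array([*AX,.0472])+n*.017
        X=o+d*((p0-o)@n)/(d@n);v=X-p0
        print('lever',r[0]['score'],'cw deg',(psi-np.degrees(np.arctan2(v[1],v[0])))%360,'r',np.linalg.norm(v))
    im=cv2.cvtColor(s['frame'],cv2.COLOR_RGB2BGR)
    cv2.imwrite(f'pics/{name}.png',cv2.resize(im[215:345,225:375],None,fx=4,fy=4,interpolation=cv2.INTER_CUBIC))
see(sys.argv[1])
E
python3 see.py c2
```

```text
[ 0.561 -0.151  0.067] [ 1.455  1.505 -0.247] 9.375
lever 0.58 cw deg 40.06356110051121 r 0.04286225577471107
```

View pics/c2.png

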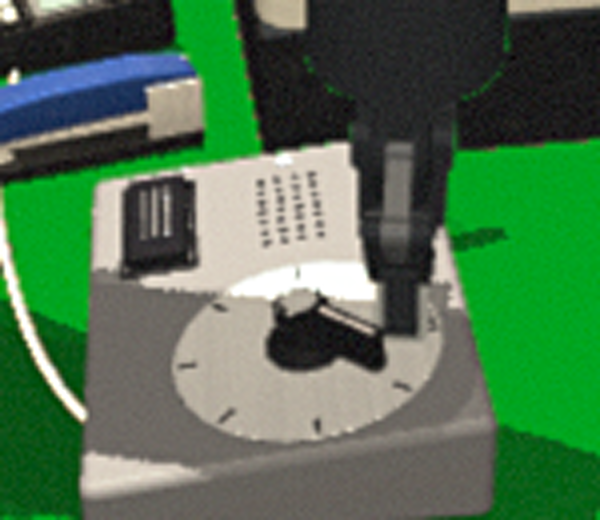

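The fingertip is against the lever's rear side (crop 400,320) with about 2 N. I push round the arc.

>>> servo_tool(series=[[[0.002,0.01,-0.03],[0,0,0]],[[0.004,0.02,-0.06],[0,0,0]],[[0.008,0.04,-0.09],[0,0,0]],[[0.01,0.055,-0.12],[0,0,0]],[[0.01,0.055,-0.12],[0,0,0]]])

```text
time_s: 10.05
ee_pos: [0.551, -0.1634, 0.0661]
ee_rot: [126.5, 90.0, -156.9]
wrist_force: [0.4, 0.4, 0.1]
opening: -0.0002
```

```bash
python3 see.py c3
```

```text
[ 0.551 -0.163  0.066] [ 0.057  0.455 -0.139] 10.1
lever 0.77 cw deg 89.74708459899182 r 0.04315065716147312
```

The lever snapped to mark 3 (89.7°). Next click.

>>> servo_tool(series=[[[0.01,0.025,-0.025],[0,0,0]],[[0.015,0.05,-0.05],[0,0,0]],[[0.02,0.08,-0.07],[0,0,0]],[[0.025,0.11,-0.09],[0,0,0]],[[0.025,0.11,-0.09],[0,0,0]]])

```text
time_s: 10.78
ee_pos: [0.536, -0.1705, 0.0631]
ee_rot: [-89.3, 90.0, -12.7]
wrist_force: [1.0, 0.5, 0.1]
opening: 0.0001
```

>>> servo_tool(series=[[[0.005,0.025,-0.013],[0,0,0]],[[0.007,0.05,-0.026],[0,0,0]],[[0.01,0.07,-0.035],[0,0,0]],[[0.012,0.09,-0.047],[0,0,0]],[[0.012,0.09,-0.047],[0,0,0]]])

```text
time_s: 11.4
ee_pos: [0.524, -0.1735, 0.0616]
ee_rot: [116.1, 90.0, -167.3]
wrist_force: [1.9, -0.6, 0.4]
opening: -0.0002
```

```bash
python3 see.py c4
```

```text
[ 0.524 -0.173  0.062] [-0.027 -0.556  0.57 ] 11.45
lever 0.47 cw deg 101.42764053346757 r 0.03314163682489779
```

>>> servo_tool(series=[[[0,0.012,0],[0,0,0]],[[0.002,0.025,0],[0,0,0]],[[0.004,0.037,0.005],[0,0,0]],[[0.005,0.05,0.005],[0,0,0]],[[0.005,0.05,0.005],[0,0,0]]])

```text
time_s: 12.12
ee_pos: [0.5184, -0.1713, 0.061]
ee_rot: [94.4, 90.0, 171.0]
wrist_force: [0.0, 0.1, -0.2]
opening: 0.0
```

```bash
python3 see.py c5
```

```text
[ 0.519 -0.171  0.061] [0.027 0.428 0.07 ] 12.175
lever 0.6 cw deg 133.8269783097926 r 0.0381218165701251
```

View pics/c5.png

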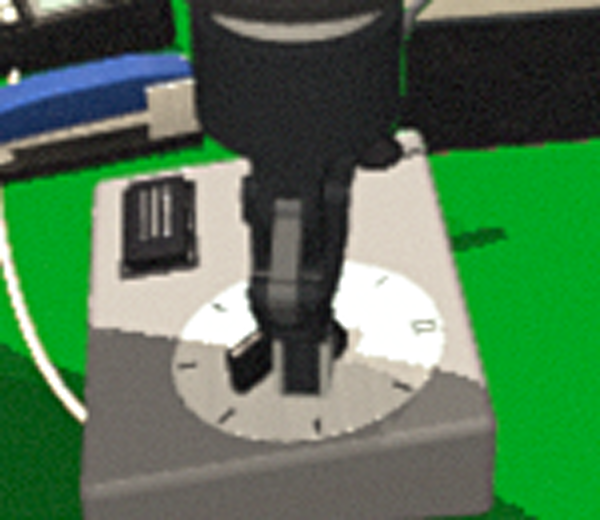

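The lever has snapped to mark 4 (about 134°, lever end near crop 240,375). I back off, lift and go to the talk key.

>>> servo_tool(series=[[[0,-0.04,-0.02],[0,0,0]],[[0,-0.1,-0.03],[0,0,0]],[[-0.1,-0.1,-0.03],[0,0,0]],[[-0.4,-0.1,-0.03],[0,0,0]],[[-0.7,-0.1,-0.03],[0,0,0]]])

```text
time_s: 12.85
ee_pos: [0.5292, -0.1779, 0.1465]
ee_rot: [131.3, 90.0, -152.2]
wrist_force: [1.3, -0.2, -0.2]
opening: -0.0
```

>>> servo_tool(series=[[[0,0.12,0.15],[0,0,0]],[[0,0.24,0.3],[0,0,0]],[[0,0.36,0.45],[0,0,0]],[[0,0.44,0.52],[0,0,0]],[[0,0.44,0.52],[0,0,0]]])

```text
time_s: 13.48
ee_pos: [0.4924, -0.1043, 0.1454]
ee_rot: [-24.9, 90.0, 51.8]
wrist_force: [0.1, 0.4, 0.2]
opening: 0.0
```

>>> servo_tool(series=[[[0,0.12,0.15],[0,0,0]],[[0,0.24,0.3],[0,0,0]],[[0,0.36,0.45],[0,0,0]],[[0,0.44,0.52],[0,0,0]],[[0,0.44,0.52],[0,0,0]]])

```text
time_s: 14.1
ee_pos: [0.4557, -0.0318, 0.1452]
ee_rot: [-41.7, 90.0, 35.0]
wrist_force: [-0.4, -0.4, 0.3]
opening: 0.0001
```

```bash
python3 see.py c6; python3 - <<'E'
from look import *
s=shot('side');t=shot('top')
for p,z in((s,.050),(t,.050)):
    r=arm.pinpoint('talk_key_top',p); print(r and (r[0],atz(p,r[0]['point'],z)))
E
```

```text
[ 0.456 -0.032  0.145] [-0.26  -0.014 -0.324] 14.15
lever 0.92 cw deg 136.0036929526842 r 0.04151240265644823
({'point': [259.2, 266.3], 'score': 0.66}, array([ 0.45898236, -0.01681153,  0.05      ]))
[]
```

View pics/c6.png

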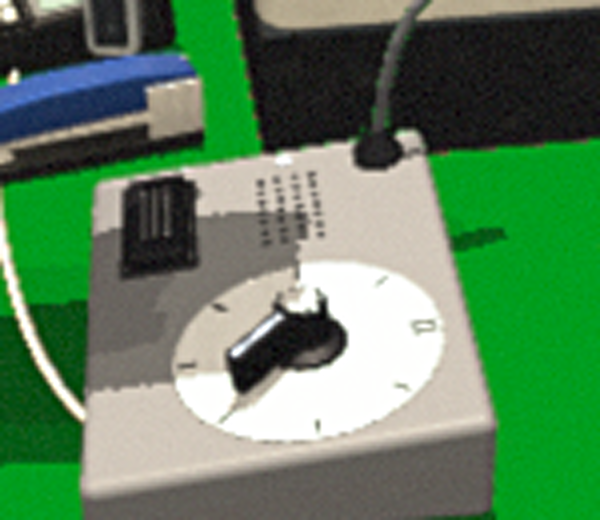

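The lever is seated on mark 4 (136°), and the key is untouched at crop (160,225). I descend to just above the key.

>>> servo_tool(series=[[[0.15,-0.06,0.03],[0,0,0]],[[0.35,-0.06,0.03],[0,0,0]],[[0.55,-0.06,0.03],[0,0,0]],[[0.7,-0.06,0.03],[0,0,0]],[[0.74,-0.06,0.03],[0,0,0]]])

```text
time_s: 15.02
ee_pos: [0.463, -0.0304, 0.0554]
ee_rot: [127.6, 89.9, -155.9]
wrist_force: [-0.7, -0.3, 0.3]
opening: 0.0
```

>>> servo_tool(series=[[[0.01,0,0],[0,0,0]],[[0.02,0,0],[0,0,0]],[[0.03,0,0],[0,0,0]],[[0.035,0,0],[0,0,0]],[[0.035,0,0],[0,0,0]]])

```text
time_s: 15.65
ee_pos: [0.4635, -0.0298, 0.0521]
ee_rot: [-45.2, 90.0, 31.4]
wrist_force: [-0.1, -0.8, 0.7]
opening: -0.0001
```

```bash
python3 see.py c7
```

```text
[ 0.463 -0.03   0.052] [ 0.486  0.46  -0.35 ] 15.7
lever 0.57 cw deg 135.73160769238342 r 0.03744909536977249
```

View pics/c7.png

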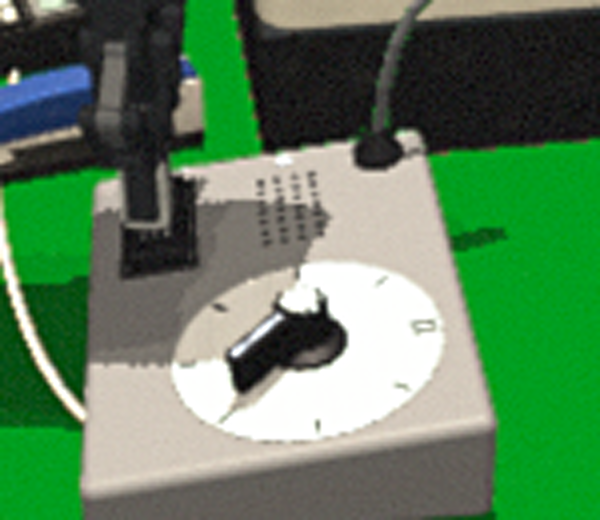

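The tip stands over the key (crop 148,215) with no contact force yet. I press in small steps.

>>> servo_tool(series=[[[0.008,0,0],[0,0,0]],[[0.016,0,0],[0,0,0]],[[0.024,0,0],[0,0,0]],[[0.03,0,0],[0,0,0]],[[0.03,0,0],[0,0,0]]])

```text
time_s: 16.38
ee_pos: [0.4637, -0.0299, 0.0485]
ee_rot: [-88.9, 90.0, -12.3]
wrist_force: [1.3, 0.6, 2.6]
opening: -0.0001
```

>>> servo_tool(series=[[[0.004,0,0],[0,0,0]],[[0.008,0,0],[0,0,0]],[[0.012,0,0],[0,0,0]],[[0.016,0,0],[0,0,0]],[[0.016,0,0],[0,0,0]]])

```text
time_s: 17.0
ee_pos: [0.4635, -0.0299, 0.0465]
ee_rot: [-106.9, 90.0, -30.3]
wrist_force: [2.3, -0.4, 2.8]
opening: 0.0004
```

>>> servo_tool(series=[[[0.004,0,0],[0,0,0]],[[0.008,0,0],[0,0,0]],[[0.012,0,0],[0,0,0]],[[0.016,0,0],[0,0,0]],[[0.016,0,0],[0,0,0]]])

```text
time_s: 17.62
ee_pos: [0.4637, -0.0299, 0.0449]
ee_rot: [-37.8, 90.0, 38.8]
wrist_force: [-0.5, 0.2, 14.2]
opening: -0.0003
```

>>> servo_tool(series=[[[0.003,0,0],[0,0,0]],[[0.006,0,0],[0,0,0]],[[0.008,0,0],[0,0,0]],[[0.008,0,0],[0,0,0]],[[0.008,0,0],[0,0,0]]])

```text
time_s: 18.25
ee_pos: [0.4639, -0.0299, 0.0444]
ee_rot: [-26.3, 89.9, 50.2]
wrist_force: [-5.1, 0.7, 32.1]
opening: 0.0001
```

The key is on its stop. 32 N is more than needed, so I ease back to about 12 N.

>>> servo_tool(series=[[[-0.004,0,0],[0,0,0]],[[-0.007,0,0],[0,0,0]],[[-0.009,0,0],[0,0,0]],[[-0.009,0,0],[0,0,0]],[[-0.009,0,0],[0,0,0]]])

```text
time_s: 18.88
ee_pos: [0.4637, -0.0299, 0.045]
ee_rot: [-48.6, 90.0, 28.0]
wrist_force: [0.8, 0.6, 12.7]
opening: 0.0003
```

```bash
python3 see.py c8; python3 see.py c8
```

```text
[ 0.464 -0.03   0.045] [-0.22   0.701 11.796] 18.925
lever 0.94 cw deg 133.19277529102783 r 0.03761605355371971
[ 0.464 -0.03   0.045] [ 0.013 -0.108 12.55 ] 19.025
lever 0.89 cw deg 134.12009701828367 r 0.03961611561242299
```

View pics/c8.png

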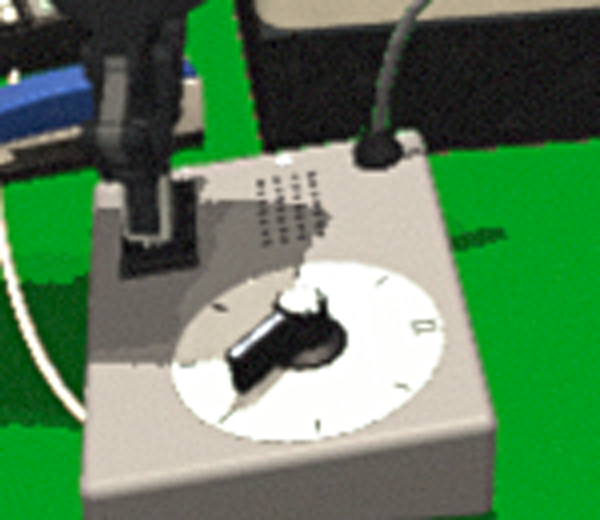

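The tip holds the key down at a steady 12 N, and the lever stays on mark 4. I hand the job in.

```bash
python3 -c "
from bench import arm
print(arm.hand_in()); s=arm.get_state(); print(s['time_s'],s['wrist_force'],s['ee_pos'])"
```

```text
the job is handed in; nothing more can be done
None
the job is handed in; nothing more can be done
```

I called room four and handed the job in with the talk key still held down. `hand_in` gives no verdict, so the result rests on my own checks.

- **Selector:** The lever started on the second mark, and I pushed it two clicks clockwise with the shut fingertip. After I let go, the side camera put it at about 133–136° against a target of 135°, seated on the fourth mark. While the fingers hid part of the lever the network gave odd readings (101° at one point), and those went away once the view was clear.
- **Talk key:** I pressed only after the lever was seated. The force rose from about 3 N to 14 N at the stop, then briefly to 32 N, under the 40 N limit. I eased back and held it at a steady 12 N, at about 19 s. I could not read the key's travel directly; the sharp rise well above the 4 N spring is the evidence that it is fully down.
- **Other things on the desk:** The arm met no contact force on the way over. I did not measure the bystanders' positions again at the end.

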